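# Bring the first nutmeg to the lip of a tipping tube at a fondue buffet

### The job

Two tipping tubes stand on the fondue table. By its red knob, slowly tip the one that holds the brown nutmegs until the first nutmeg has rolled down against the upturned lip at the mouth, ready for the cook to take, and stop there, no more than about 15 degrees mouth-down; then let go of the knob. Tip it gently so that no nutmeg drops out, do not touch the nutmegs, and leave the tube of white onions (blue knob) as it is.

Things in the scene. Friction and masses are not known exactly. Their poses are not given: they have to be found in the camera images.
- nut_tube (a joint): Tilt of the steel tube with two nutmegs: 0 level, negative mouth up, positive mouth down, -0.65 to 0.95 rad; starts at -0.55 to -0.35. Level tilt axis 110 mm above the table; stiff hinge (3 N at the knob) that stays where left. Tube 31 mm wide, clear cover over the tail, open front; its floor runs to 95 mm ahead of the axis, then turns up 30 degrees for 12 mm as the lip. Wooden foot 200 x 110 mm.
- nut_knob (a point): Centre of the red ball knob, 26 mm across, on an 8 mm rod fixed to the nutmeg tube: 80 mm above the tilt axis when level, 44 mm beside the tube's centre line; swings forward as the mouth goes down. Axes fixed to the tube: x to the mouth, y along the tilt axis from tube to knob, z up the rod (the axis is at z -80 mm). The mouth points away from the robot within 0.4 rad.
- nutmeg: First nutmeg, nearest the mouth: brown ball, 24 mm across, 10 to 17 g, origin at its centre. In the knob's axes at x 12 mm at the start, x 92 mm against the lip, z -82 mm. It starts to roll when the tube is some 0.03 to 0.1 rad mouth-down and takes a second or two to the lip; past level tip no faster than 0.1 rad/s, or it jumps the lip. A second nutmeg follows behind it.
- onion_knob (a point): Centre of the blue ball knob on the second tube, of the same make, which holds two white onions (balls of 24 mm). Not to be moved.
Mind the look-alikes: they are no part of the job. What is shaped like the part that bears nut_tube but pink or turquoise is not meant.

How it is judged (in metres and radians):
At the end, for the whole second after the job is handed in: The first nutmeg lies still against the lip of its tube (its centre 80 to 102 mm in front of the tilt axis along the tube), the tube stands still and no more than 0.28 rad (16 degrees) mouth-down (x of nutmeg in the frame of nut_knob between 0.08 and 0.102 m and z of nutmeg in the frame of nut_knob between -0.09 and -0.066 m and value of joint nut_tube below 0.28 rad and linear speed of nutmeg below 0.02 m/s and velocity of joint nut_tube between -0.05 and 0.05 rad/s); the robot touches nothing.
It fails at once if a nutmeg drops out of the tube (x of nutmeg in the frame of nut_knob above 0.115 m or z of nutmeg in the frame of nut_knob below -0.1 m).
It fails at once if the tube is whipped round (faster than 1.2 rad/s) (velocity of joint nut_tube above 1.2 rad/s or velocity of joint nut_tube below -1.2 rad/s).
It fails at once if the gripper touches the first nutmeg (contact force between the fingers and nutmeg above 0.3 N).
It fails at once if the onion tube is moved (its knob by more than 12 mm) (distance of onion_knob from where it was at the start of the episode above 0.012 m).
It also fails if it takes over 48 s, if anything falls off the work surface, if the arm or the gripper's body presses on something with over 40 N, if the wrist force passes 120 N, or if a joint passes its speed limit or range.

### The arm

A 6-joint arm with a two-finger parallel gripper is mounted at the origin on the work surface. World frame = base frame: x ahead of the robot, y to its left, z up, the work surface at z = 0. Lengths are in m, angles in degrees, forces in N, time in s.
With the tool pointing down it reaches from about 0.275 to 1 m from the base axis. Payload 8.4 kg.
Tool frame: the origin (TCP) lies at the very end of the fingers, on their centre line; the grasp point (between the pads) lies r.grip_depth behind it (r.grip_depth is the distance from the TCP to the grasp point, in m); z points along the fingers, x is the direction in which the jaws open and shut, and the axes are right-handed (so a half turn about z gives the same grasp; the last joint's range is limited). The gripper opens to 85 mm and grips with 20 to 120 N. Pads are 22 mm wide; open, the fingers measure 114 mm over their backs; the gripper's body (76 mm by 85 mm) begins 54 mm behind the grasp point. The pads swing forward as they close: fully open they stand 13 mm farther back than shut.
Start: joints at [-70.382, 20.225, 93.587, -0, 66.188, -0.138], TCP at [0.211, -0.588, 0.231] pointing down, gripper open.
Joint ranges: [-150.9, 150.9], [-52.94, 120.26], [3.33, 152.33], [-74.26, 254.26], [0, 154.13], [-172.89, 172.89]. Speed limits (degrees/s): [127.2, 127.2, 159.86, 180, 180, 180].

### API

Orientations are given as a 3x3 rotation matrix whose columns are the frame's x, y, z axes.
In Python, from rig import sensors, read_camera, camera_params, r gives the robot as it stands.
- The arm moves only by the tool drive_tool, never from a script. Its arguments are lists of equal length, an entry for each row: "turn": the turn, a rotation vector about the tool's x, y, z in rad, a list of three; "travel": the shift along the tool's x, y, z in m, a list of three; "fingers": the finger opening in m, from 0 to 0.0854. A call has 1 to 20 rows; each row is the pose to reach, as a shift and turn from the pose commanded when the call began, along the tool's axes at that moment; what a row does not reach only later rows make up. A row lasts 1/10 s, in which the tool goes at most 50 mm and 8.59 degrees, less where a joint would pass 70% of its speed; a pose out of reach is approached as far as the arm can. A call with a gripper value outside its range is refused whole. The fingers move at their own pace and stop on an object; the grip force is fixed at half the most. Time passes only in rows, so rows that repeat a pose let the fingers close. It gives the time, the measured TCP pose, the force and the opening at its end, in the units of the state.
- sensors.read_state(): the state, without advancing time (a new reading comes with each control period).
- read_camera(name): name is "scene" or "top" or "wrist"; returns the picture (384x512x3 uint8, red, green, blue); there is no depth.
- camera_params(name): a dict with "vfov" (degrees; the focal length in pixels is half the picture's height over the tangent of half this angle, whatever the lens; pixels are square), "cx", "cy" (the principal point, pixels), "world_to_cam" (4x4, takes a point from world to camera coordinates); the wrist camera has in their place "mount" (4x4, takes a point from camera to tool coordinates, whose origin is the TCP and whose axes are the tool frame's). Camera axes: x right, y down, z forward; pixel columns grow to the right and rows downward; lengths in m; the calibration is good to about 2 mm. The wrist camera is an equidistant fisheye: a pixel r from the principal point sees the ray r / f radians off the axis. A picture is of the moment at which its call begins: read the wrist's pose just before it. camera_params takes no time and is no camera call.
- r.hand_in(): hands the job in, once; it reports no verdict.
The state is a dict: "clock": time; "q": joint angles; "joint_velocities": joint speeds; "tau": joint torques, N m; "tool_pos": TCP position; "tool_rot": TCP orientation; "contact_force": force on the tool from outside, world axes, zero at the start; "moment": the same for the moment, N m; "grip_width": finger opening in m.
Only numpy, scipy, OpenCV 4.12 (cv2) and the standard library are available. Lean on these libraries where they do the work, as an engineer would, in place of code of your own. Each camera call takes 0.05 s, during which the arm holds its last target. There are 200 camera calls.

## Working session

There is one attempt and no reset: what is moved stays moved. The work goes in short steps, Python scripts to look and compute and a tool call to move; the robot and the scene stay as the last step left them, time stands still between calls to the robot, and variables do not carry over. Pictures are saved under pics/ and viewed, about 8 in all and at most 12, crops included, and the job is handed in when it is done.

Besides the shell and the picture viewer there is one more tool, called after "Call:" as name(argument=value, ...) on one line, values as JSON. drive_tool: Moves the arm, as the interface text tells. Its arguments: {"type":"object","properties":{"turn":{"type":"array","items":{"type":"array","items":{"type":"number"}}},"travel":{"type":"array","items":{"type":"array","items":{"type":"number"}}},"fingers":{"type":"array","items":{"type":"number"}}},"required":["turn","travel","fingers"]}

```bash
ls; mkdir -p pics; python3 - <<'E'
from rig import sensors, read_camera, camera_params, r
import cv2,numpy as np
s=sensors.read_state();print(s);print(r.grip_depth)
for n in("scene","top"):
    im=read_camera(n);cv2.imwrite(f"pics/{n}0.png",im[:,:,::-1]);np.save(f"{n}0.npy",im);print(n,camera_params(n))
print(camera_params("wrist"))
a=cv2.imread("pics/scene0.png");
E
```

```text
pics
{'clock': 0.0, 'q': array([-7.03826402e+01,  2.02645786e+01,  9.36293149e+01,  1.91971202e-03,
        6.61896172e+01, -1.38335178e-01]), 'joint_velocities': array([-0.01191188,  0.01483088, -0.00237677,  0.00330112, -0.01552009,
        0.00907763]), 'tau': array([ 1.89681530e-03, -6.05254769e+01, -3.42069376e+01,  1.71142447e-04,
        9.37520061e-03,  2.23854965e-05]), 'tool_pos': array([ 0.21109299, -0.58775103,  0.23053711]), 'tool_rot': array([[ 3.37997178e-01, -9.41147011e-01, -4.60473927e-04],
       [-9.41145995e-01, -3.37997490e-01,  1.38322448e-03],
       [-1.45745662e-03, -3.41527811e-05, -9.99998937e-01]]), 'contact_force': array([ 0.41909836,  0.04976712, -0.76352542]), 'moment': array([-0.02124338,  0.06882425,  0.02602922]), 'grip_width': 0.08525984976315991}
0.0187
scene {'vfov': 57.93233273008944, 'cx': 250.21832607908553, 'cy': 191.17788213689033, 'world_to_cam': array([[-0.48976116,  0.87179901, -0.01002472,  0.1791198 ],
       [ 0.55049448,  0.30030086, -0.77895778, -0.13723176],
       [-0.67608419, -0.38702182, -0.62699624,  1.08602684],
       [ 0.        ,  0.        ,  0.        ,  1.        ]])}
top {'vfov': 43.407634835318554, 'cx': 257.90832080001235, 'cy': 193.52720168428698, 'world_to_cam': array([[ 0.00451423, -0.99997233, -0.00591194,  0.02081525],
       [-0.99700114, -0.00404392, -0.07728119,  0.41960744],
       [ 0.07725514,  0.00624308, -0.99699181,  1.07737517],
       [ 0.        ,  0.        ,  0.        ,  1.        ]])}
{'vfov': 65.70646984690485, 'cx': 257.06261102063274, 'cy': 190.76183241139452, 'mount': array([[ 9.99999683e-01, -5.49193831e-04,  5.77162205e-04,
        -5.83187974e-04],
       [ 3.35935931e-04,  9.47555537e-01,  3.19590974e-01,
        -8.34425250e-02],
       [-7.22410634e-04, -3.19590679e-01,  9.47555421e-01,
        -1.41535833e-01],
       [ 0.00000000e+00,  0.00000000e+00,  0.00000000e+00,
         1.00000000e+00]])}
```

View pics/scene0.png

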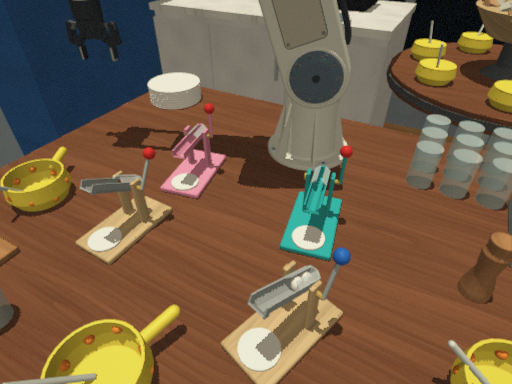

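View pics/top0.png

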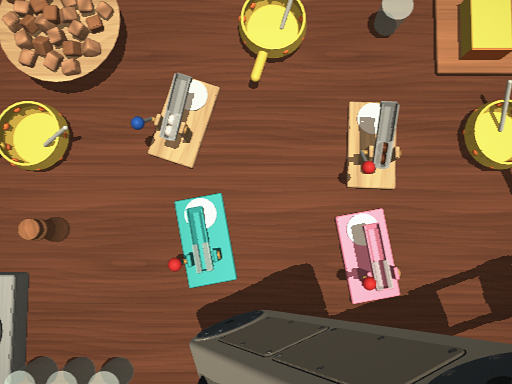

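```bash
cat > h.py <<'E'
import numpy as np,cv2
from rig import sensors, read_camera, camera_params, r
def ray(n,uv):
    p=camera_params(n);f=192/np.tan(np.radians(p["vfov"]/2))
    d=np.array([(uv[0]-p["cx"])/f,(uv[1]-p["cy"])/f,1]);M=p["world_to_cam"]
    return -M[:3,:3].T@M[:3,3], M[:3,:3].T@d
def plane(n,uv,z):
    o,d=ray(n,uv);return o+d*(z-o[2])/d[2]
def tri(a,b):
    (o1,d1),(o2,d2)=ray("scene",a),ray("top",b)
    t=np.linalg.lstsq(np.c_[d1,-d2],o2-o1,rcond=None)[0]
    p,q=o1+t[0]*d1,o2+t[1]*d2;return (p+q)/2,np.linalg.norm(p-q)
def red(im,box):
    x0,x1,y0,y1=box;c=im[y0:y1,x0:x1].astype(int)
    m=(c[...,0]>100)&(c[...,1]<60)&(c[...,2]<60)
    k=max(cv2.findContours(m.astype(np.uint8),0,2)[0],key=cv2.contourArea)
    (x,y),R=cv2.minEnclosingCircle(k);return (x+x0,y+y0),R
E
python3 - <<'E'
from h import *
s,t=np.load("scene0.npy"),np.load("top0.npy")
a=red(s,(130,170,140,170));b=red(t,(350,390,150,185));print(a,b)
K,e=tri(a[0],b[0]);print("knob",K,e)
c=t[90:200,335:415]; hsv=cv2.cvtColor(c,cv2.COLOR_RGB2HSV)
m=((hsv[...,2]>150)&(hsv[...,0]>8)&(hsv[...,0]<25)&(hsv[...,1]>60)).astype(np.uint8)
m=cv2.morphologyEx(m,cv2.MORPH_OPEN,np.ones((3,3)))
pts=np.argwhere(m)[:,::-1]+[335,90]
rc=cv2.minAreaRect(pts.astype(np.float32));bx=cv2.boxPoints(rc);print(bx)
P=np.array([plane("top",p,0.014) for p in bx]);print(P.round(3),P.mean(0))
for i in range(4):
    d=P[(i+1)%4]-P[i];print(np.linalg.norm(d).round(3),np.degrees(np.arctan2(d[1],d[0])).round(2))
v=cv2.resize(t[85:200,330:420],None,fx=5,fy=5,interpolation=2)[:,:,::-1].copy()
cv2.polylines(v,[((bx-[330,85])*5).astype(np.int32)],1,(0,255,0));cv2.imwrite("pics/crop.png",v)
E
```

```text
((148.5693073272705, 152.55940628051758), 6.455078601837158) ((367.94117736816406, 166.82353019714355), 6.5780863761901855)
knob [ 0.45997316 -0.19144779  0.18019119] 0.0016710721663217153
[[346.8993  187.33774]
 [348.51532 101.68897]
 [401.96796 102.69751]
 [400.35193 188.34628]]
[[ 0.435 -0.179  0.014]
 [ 0.633 -0.185  0.014]
 [ 0.631 -0.308  0.014]
 [ 0.433 -0.301  0.014]] [ 0.5327107  -0.24331351  0.014     ]
0.198 -1.63
0.123 -90.94
0.198 177.88
0.121 89.14
```

View pics/crop.png

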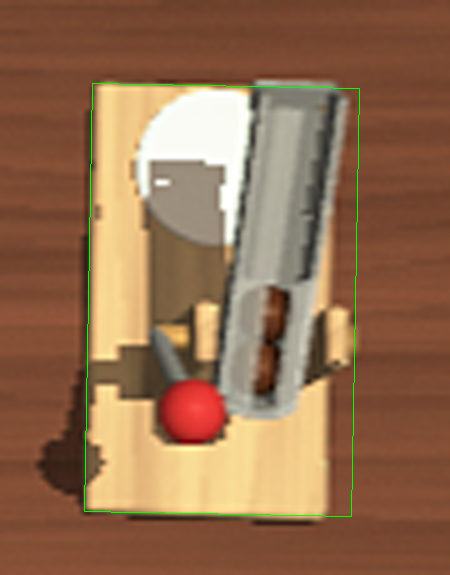

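Call:
drive_tool(turn=[[0,0,1.94],[0,0,1.94],[0,0,1.94],[0,0,1.94],[0,0,1.94],[0,0,1.94],[0,0,1.94],[0,0,1.94],[0,0,1.94],[0,0,1.94],[0,0,1.94],[0,0,1.94],[0,0,1.94],[0,0,1.94],[0,0,1.94],[0,0,1.94],[0,0,1.94],[0,0,1.94]], travel=[[-0.2885,-0.368,-0.01],[-0.2885,-0.368,-0.01],[-0.2885,-0.368,-0.01],[-0.2885,-0.368,-0.01],[-0.2885,-0.368,-0.01],[-0.2885,-0.368,-0.01],[-0.2885,-0.368,-0.01],[-0.2885,-0.368,-0.01],[-0.2885,-0.368,-0.01],[-0.2885,-0.368,-0.01],[-0.2885,-0.368,-0.01],[-0.2885,-0.368,-0.01],[-0.2885,-0.368,-0.01],[-0.2885,-0.368,-0.01],[-0.2885,-0.368,-0.01],[-0.2885,-0.368,-0.01],[-0.2885,-0.368,-0.01],[-0.2885,-0.368,-0.01]], fingers=[0.042,0.042,0.042,0.042,0.042,0.042,0.042,0.042,0.042,0.042,0.042,0.042,0.042,0.042,0.042,0.042,0.042,0.042])

```text
clock: 1.9
tool_pos: [0.46, -0.1924, 0.2413]
tool_rot: [[-1.0, 0.023, -0.0], [0.023, 1.0, -0.0], [0.0, -0.0, -1.0]]
contact_force: [0.2, -0.4, -0.4]
grip_width: 0.0422
```

```bash
cat >> h.py <<'E'
def wproj(P):
    s=sensors.read_state();p=camera_params("wrist");f=192/np.tan(np.radians(p["vfov"]/2))
    T=np.eye(4);T[:3,:3]=s["tool_rot"];T[:3,3]=s["tool_pos"]
    c=np.linalg.inv(T@p["mount"])@np.r_[P,1];th=np.arctan2(np.hypot(c[0],c[1]),c[2])
    return np.array([p["cx"],p["cy"]])+f*th*c[:2]/np.hypot(c[0],c[1])
def wray(uv):
    s=sensors.read_state();p=camera_params("wrist");f=192/np.tan(np.radians(p["vfov"]/2))
    d=np.array(uv)-[p["cx"],p["cy"]];th=np.hypot(*d)/f
    c=np.r_[np.sin(th)*d/np.hypot(*d),np.cos(th)]
    R=s["tool_rot"]@p["mount"][:3,:3];o=s["tool_pos"]+s["tool_rot"]@p["mount"][:3,3]
    return o,R@c
E
python3 - <<'E'
from h import *
print(wproj(np.array([.46,-.1914,.180])))
im=read_camera("wrist");cv2.imwrite("pics/w1.png",im[:,:,::-1]);np.save("w1.npy",im)
E
```

```text
[258.45741571 208.81856879]
```

View pics/w1.png

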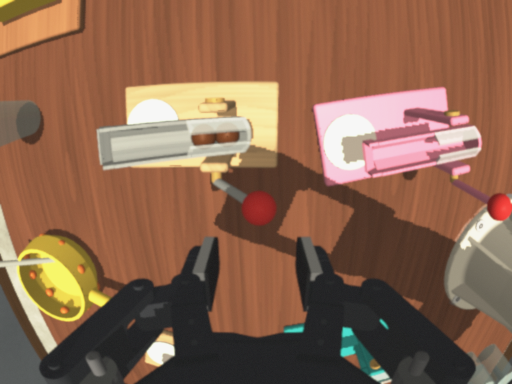

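Call:
drive_tool(turn=[[0,0,0],[0,0,0],[0,0,0],[0,0,0],[0,0,0],[0,0,0],[0,0,0],[0,0,0]], travel=[[0,0.001,0.02],[0,0.001,0.035],[0,0.001,0.05],[0,0.001,0.06],[0,0.001,0.07],[0,0.001,0.08],[0,0.001,0.083],[0,0.001,0.083]], fingers=[0.042,0.042,0.042,0.042,0.042,0.042,0.042,0.042])

```text
clock: 2.75
tool_pos: [0.4599, -0.1912, 0.1579]
tool_rot: [[-1.0, 0.024, -0.001], [0.024, 1.0, 0.0], [0.001, 0.0, -1.0]]
contact_force: [0.2, 0.2, 0.9]
grip_width: 0.0423
```

```bash
python3 - <<'E'
from h import *
print(sensors.read_state()["contact_force"])
im=read_camera("wrist");cv2.imwrite("pics/w2.png",im[:,:,::-1])
E
```

```text
[0.1639511  0.23577811 0.90974509]
```

View pics/w2.png

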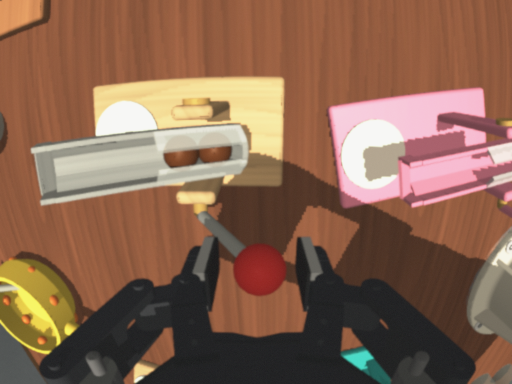

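Call:
drive_tool(turn=[[0,0,0],[0,0,0],[0,0,0],[0,0,0],[0,0,0],[0,0,0],[0,0,0],[0,0,0],[0,0,0],[0,0,0],[0,0,0],[0,0,0],[0,0,0],[0,0,0],[0,0,0],[0,0,0],[0,0,0],[0,0,0],[0,0,0],[0,0,0]], travel=[[0,0,0],[0,0,0],[-0.002,0,0],[-0.004,0,-0.001],[-0.006,0,-0.0015],[-0.008,0,-0.002],[-0.01,0,-0.003],[-0.012,0,-0.004],[-0.014,0,-0.005],[-0.016,0,-0.005],[-0.018,0,-0.006],[-0.02,0,-0.006],[-0.022,0,-0.007],[-0.024,0,-0.007],[-0.026,0,-0.008],[-0.028,0,-0.008],[-0.03,0,-0.009],[-0.031,0,-0.009],[-0.032,0,-0.009],[-0.032,0,-0.009]], fingers=[0.032,0.032,0.032,0.032,0.032,0.032,0.032,0.032,0.032,0.032,0.032,0.032,0.032,0.032,0.032,0.032,0.032,0.032,0.032,0.032])

```text
clock: 4.8
tool_pos: [0.4923, -0.1921, 0.1673]
tool_rot: [[-1.0, 0.024, 0.0], [0.024, 1.0, -0.0], [-0.0, -0.0, -1.0]]
contact_force: [-2.1, 0.0, 1.6]
grip_width: 0.0317
```

```bash
python3 - <<'E'
from h import *
s=sensors.read_state();print(s["contact_force"],s["tool_pos"])
im=read_camera("wrist");cv2.imwrite("pics/w3.png",im[:,:,::-1])
sc=read_camera("scene");np.save("s3.npy",sc)
v=cv2.resize(sc[120:270,60:200],None,fx=4,fy=4,interpolation=2)[:,:,::-1]
cv2.imwrite("pics/w3.png",np.hstack([im[:,:330,::-1],cv2.resize(v,(358,384))]))
for P in ([.46,-.1914,.18],):pass
k,R=red(im,(215,300,225,310));print("knob px",k,R);o,d=wray(k)
for z in(.186,.19):print(o+d*(z-o[2])/d[2])
E
```

```text
[-2.05237926  0.03617115  1.58931192] [ 0.4923337  -0.19211092  0.16733617]
knob px (263.59312438964844, 270.2621765136719) 26.6484375
[ 0.49009413 -0.19067928  0.186     ]
[ 0.49012982 -0.19336913  0.19      ]
```

View pics/w3.png

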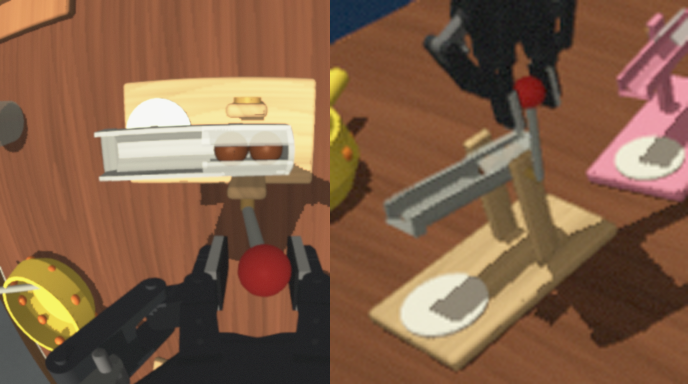

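Call:
drive_tool(turn=[[0,0,0],[0,0,0],[0,0,0],[0,0,0],[0,0,0],[0,0,0],[0,0,0],[0,0,0],[0,0,0],[0,0,0],[0,0,0],[0,0,0],[0,0,0],[0,0,0],[0,0,0],[0,0,0],[0,0,0],[0,0,0],[0,0,0],[0,0,0]], travel=[[-0.0006,0,0],[-0.0012,0,0],[-0.0018,0,0],[-0.0024,0,0],[-0.003,0,0],[-0.0036,0,0],[-0.0042,0,0],[-0.0048,0,0],[-0.0054,0,0],[-0.006,0,0],[-0.0066,0,0],[-0.0072,0,0],[-0.0078,0,0],[-0.0084,0,0],[-0.009,0,0],[-0.0096,0,0],[-0.0102,0,0],[-0.0108,0,0],[-0.0114,0,0],[-0.012,0,0]], fingers=[0.032,0.032,0.032,0.032,0.032,0.032,0.032,0.032,0.032,0.032,0.032,0.032,0.032,0.032,0.032,0.032,0.032,0.032,0.032,0.032])

```text
clock: 6.9
tool_pos: [0.5042, -0.1924, 0.1673]
tool_rot: [[-1.0, 0.024, 0.0], [0.024, 1.0, -0.0], [-0.0, -0.0, -1.0]]
contact_force: [-3.4, 0.1, 1.3]
grip_width: 0.032
```

```bash
cat > m.py <<'E'
from h import *
import sys
s=sensors.read_state();print(s["clock"],s["contact_force"],s["tool_pos"])
im=read_camera("wrist");cv2.imwrite(f"pics/{sys.argv[1]}.png",im[:,:,::-1])
k,R=red(im,(215,300,225,310));o,d=wray(k);print("knob",k,o+d*(.19-o[2])/d[2])
h=cv2.cvtColor(im,cv2.COLOR_RGB2HSV).astype(int)
c=im.astype(int);m=((c[...,0]-c[...,2]>40)&(c[...,0]<150)&(c[...,0]>50)).astype(np.uint8)
m[:135]=0;m[170:]=0;m=cv2.morphologyEx(m,cv2.MORPH_OPEN,np.ones((5,5)))
n,_,st,ce=cv2.connectedComponentsWithStats(m)
for i in range(1,n):
    if 150<st[i,4]<3000:
        o,d=wray(ce[i]);print("blob",st[i],ce[i].round(1),(o+d*(.115-o[2])/d[2]).round(4))
E
python3 m.py w4
```

```text
6.9 [-3.36365888  0.06433671  1.26197356] [ 0.50417803 -0.19238113  0.16731551]
knob (263.9124183654785, 270.44678497314453) [ 0.50192976 -0.1935872   0.19      ]
blob [  5 135  40  35 900] [ 25.  156.7] [ 0.6983 -0.2434  0.115 ]
blob [ 52 135  22  35 591] [ 62.5 151.1] [ 0.6541 -0.2445  0.115 ]
blob [ 96 135  30  35 932] [110.9 151.7] [ 0.6092 -0.2407  0.115 ]
blob [233 146  31  14 371] [248.  152.6] [ 0.5102 -0.2353  0.115 ]
blob [268 146  32  14 367] [283.2 152.9] [ 0.4868 -0.2346  0.115 ]
```

View pics/w4.png

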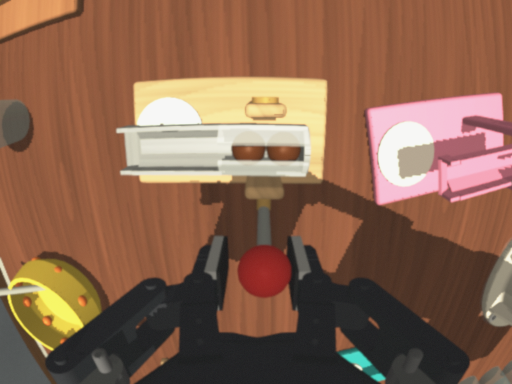

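Call:
drive_tool(turn=[[0,0,0],[0,0,0],[0,0,0],[0,0,0],[0,0,0],[0,0,0],[0,0,0],[0,0,0],[0,0,0],[0,0,0],[0,0,0],[0,0,0],[0,0,0],[0,0,0],[0,0,0]], travel=[[-0.0005,0,0],[-0.001,0,0],[-0.0015,0,0],[-0.002,0,0],[-0.0025,0,0],[-0.003,0,0],[-0.003,0,0],[-0.003,0,0],[-0.003,0,0],[-0.003,0,0],[-0.003,0,0],[-0.003,0,0],[-0.003,0,0],[-0.003,0,0],[-0.003,0,0]], fingers=[0.032,0.032,0.032,0.032,0.032,0.032,0.032,0.032,0.032,0.032,0.032,0.032,0.032,0.032,0.032])

```text
clock: 8.45
tool_pos: [0.5072, -0.1925, 0.1673]
tool_rot: [[-1.0, 0.024, 0.0], [0.024, 1.0, -0.0], [-0.0, -0.0, -1.0]]
contact_force: [-1.5, -0.1, 1.7]
grip_width: 0.0319
```

```bash
python3 m.py w5
```

```text
8.45 [-1.52222916 -0.06351228  1.7349585 ] [ 0.50715187 -0.1924559   0.16730618]
knob (263.6992988586426, 270.25873947143555) [ 0.50491049 -0.19375636  0.19      ]
blob [  6 135  39  35 894] [ 26.  156.4] [ 0.6998 -0.2436  0.115 ]
blob [ 54 135  22  35 581] [ 64.5 151. ] [ 0.6549 -0.2444  0.115 ]
blob [  98  135   33   35 1025] [114.5 151.6] [ 0.6091 -0.2407  0.115 ]
blob [ 169  135   63   29 1304] [198.1 148.5] [ 0.5464 -0.2393  0.115 ]
```

Call:
drive_tool(turn=[[0,0,0],[0,0,0],[0,0,0],[0,0,0],[0,0,0],[0,0,0],[0,0,0],[0,0,0],[0,0,0],[0,0,0],[0,0,0],[0,0,0],[0,0,0],[0,0,0],[0,0,0]], travel=[[0,0,0],[0,0,0],[0,0,0],[0,0,0],[0,0,0],[0,0,0],[0,0,0],[0,0,0],[0,0,0],[0,0,0],[0,0,0],[0,0,0],[0,0,0],[0,0,0],[0,0,0]], fingers=[0.032,0.032,0.032,0.032,0.032,0.032,0.032,0.032,0.032,0.032,0.032,0.032,0.032,0.032,0.032])

```text
clock: 10.0
tool_pos: [0.5071, -0.1925, 0.1673]
tool_rot: [[-1.0, 0.024, 0.0], [0.024, 1.0, 0.0], [-0.0, 0.0, -1.0]]
contact_force: [0.0, -0.1, 1.3]
grip_width: 0.0324
```

```bash
python3 m.py w6
```

```text
10.0 [ 0.0197475  -0.08016665  1.26606803] [ 0.50710178 -0.19245345  0.16728596]
knob (263.6939811706543, 270.2491645812988) [ 0.50488807 -0.19375663  0.19      ]
blob [  6 135  41  35 924] [ 26.4 156.5] [ 0.6992 -0.2434  0.115 ]
blob [ 54 135  22  35 586] [ 64.5 151. ] [ 0.6549 -0.2444  0.115 ]
blob [  98  135   91   35 2387] [139.4 149.7] [ 0.5889 -0.2407  0.115 ]
```

View pics/w6.png

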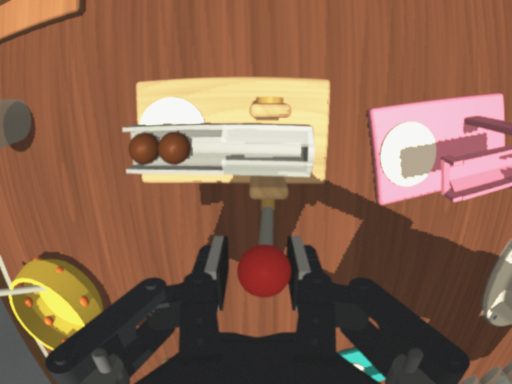

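Call:
drive_tool(turn=[[0,0,0],[0,0,0],[0,0,0],[0,0,0],[0,0,0],[0,0,0],[0,0,0],[0,0,0],[0,0,0],[0,0,0],[0,0,0],[0,0,0],[0,0,0]], travel=[[0.001,0,0],[0.002,0,0],[0.002,0,0],[0.002,0,-0.005],[0.002,0,-0.015],[0.002,0,-0.025],[0.002,0,-0.035],[0.002,0,-0.05],[0.002,0,-0.065],[0.002,0,-0.08],[0.002,0,-0.095],[0.002,0,-0.1],[0.002,0,-0.1]], fingers=[0.036,0.042,0.046,0.046,0.046,0.046,0.046,0.046,0.046,0.046,0.046,0.046,0.046])

```text
clock: 11.35
tool_pos: [0.5056, -0.1926, 0.2684]
tool_rot: [[-1.0, 0.024, 0.002], [0.024, 1.0, -0.001], [-0.002, -0.001, -1.0]]
contact_force: [0.2, -0.1, -0.6]
grip_width: 0.0462
```

```bash
cat > n.py <<'E'
from h import *
im=read_camera("wrist");cv2.imwrite("pics/w7.png",im[:,:,::-1])
c=im.astype(int)
k,R=red(im,(200,320,150,300));o,d=wray(k);print("knob",k,o+d*(.19-o[2])/d[2])
g=cv2.cvtColor(im,cv2.COLOR_RGB2HSV)
s=read_camera("scene")
v=cv2.resize(s[120:270,60:200],(400,428),interpolation=2)
w=cv2.resize(im[60:230,60:330],(400,252))
o=np.zeros((428,800,3),np.uint8);o[:,:400]=v;o[:252,400:]=w;cv2.imwrite("pics/w8.png",o[:,:,::-1])
E
python3 n.py
```

```text
knob (259.387264251709, 198.72964477539062) [ 0.50432791 -0.19335721  0.19      ]
```

View pics/w8.png

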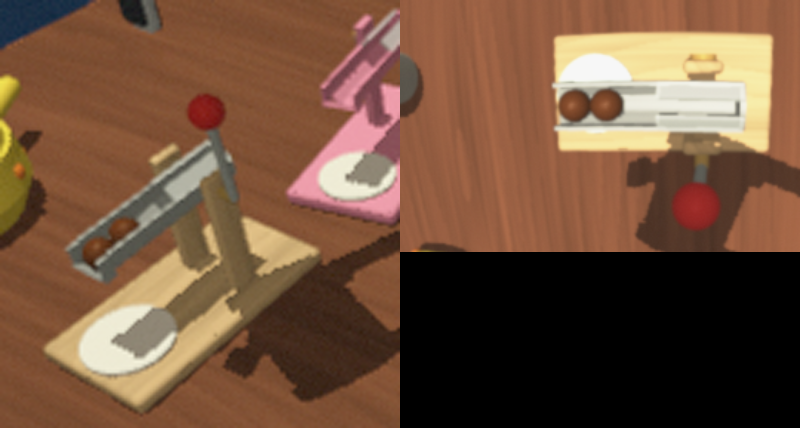

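```bash
python3 - <<'E'
from h import *
o,d=wray((177.5,130.8));P=o+d*(.101-o[2])/d[2];print("nut",P,"ahead of axis",P[0]-.498)
a=read_camera("wrist").astype(int);b=cv2.imread("pics/w7.png")[:,:,::-1].astype(int)
print("change near tube",abs(a-b)[60:230,60:330].max())
t=read_camera("top").astype(int);t0=np.load("top0.npy").astype(int)
print("onion tube change",abs(t-t0)[65:175,125:225].max())
print(sensors.read_state()["contact_force"]);r.hand_in()
E
```

```text
nut [ 0.58895135 -0.23921927  0.101     ] ahead of axis 0.09095134789839299
change near tube 116
onion tube change 7
[ 0.25446198  0.3068819  -0.57394005]
the job is handed in; nothing more can be done
```

I tipped the nutmeg tube by its red knob until the first nutmeg rolled down against the lip, then let go and handed the job in at about 11.5 s. I held the knob loosely between the fingers, slowed to about 0.075 rad/s or less near and past level, and stopped at roughly 0.08 to 0.09 rad mouth-down. The fingers then opened and lifted about 100 mm clear.

- **Nutmeg position:** it measured about 91 mm ahead of the axis (the limits are 80 to 102 mm). The pictures show it against the lip with the second nutmeg right behind it.
- **Tube after release:** the knob shifted by less than 1 mm between the measurements before and after letting go, which is within measuring error.
- **Onion tube:** it looks unchanged in the top camera.
- **Robot contact:** the contact force was near zero.
- **Stillness check disagreed:** comparing two successive wrist pictures around the tube gave a largest pixel change of 116, not near zero. The arm still settling after its lift would explain it, since that camera moves with the arm. I did not check further before handing in, so I have not separately confirmed that the nutmeg was still.

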